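# Fetch the tape from under the rack with the chip hook

### The arm

A 7-joint arm with a two-finger parallel gripper is mounted at the origin on a cart in front of the work surface, level with it; the furniture and walls round the work are solid. World frame = base frame: x ahead of the robot, y to its left, z up, the work surface at z = 0. Lengths are in m, angles in rad, forces in N, time in s.
With the tool pointing down it reaches from about 0.4 to 0.85 m from the base axis. Payload 6.9 kg.
Tool frame: the origin (TCP) lies at the very end of the fingers, on their centre line; the grasp point (between the pads) lies ctrl.pinch_z behind it (ctrl.pinch_z is the distance from the TCP to the grasp point, in m); z points along the fingers, y is the line along which they close (so a half turn about z gives the same grasp; the last joint's range is limited). The gripper opens to 85 mm and grips with 20 to 120 N. Pads are 22 mm wide; open, the fingers measure 114 mm over their backs; the gripper's body (76 mm by 85 mm) begins 54 mm behind the grasp point. The pads swing forward as they close: fully open they stand 13 mm farther back than shut.
Start: joints at [0.105, 0.507, -0.238, 1.5, 0.126, 1.149, -0.155], TCP at [0.625, -0, 0.231] pointing down, gripper open.
Joint ranges: [-3.08, 3.08], [-0.24, 2.05], [-1.43, 1.35], [0, 2.5], [-1.52, 4.66], [0.17, 1.96], [-2.89, 2.89]. Speed limits (rad/s): [2.39, 2.39, 3.14, 3.14, 3.14, 3.14, 3.14].

### API

Orientations are given as a unit quaternion [x, y, z, w].
In Python, from plant import ctrl gives the robot as it stands.
- The arm moves only by the tool jog_arm, never from a script. Its argument "targets" is one flat list of numbers, 7 for each row, row after row: the opening, from 0 (shut) to 1 (fully open), then the shift along the tool's x, y, z in cm, then the turn, a rotation vector about the tool's x, y, z in rad. A call has 1 to 8 rows; each row shifts and turns the commanded pose from where the row before left it, along the tool's axes as they then stand; what a row does not reach is not made up. A row lasts 1/10 s, in which the tool goes at most 50 mm and 8.59 degrees, less where a joint would pass 70% of its speed; a pose out of reach is approached as far as the arm can. A call with a gripper value outside its range is refused whole. The fingers move at their own pace and stop on an object; "squeeze" is the grip in N (left out, the last holds). Time passes only in rows, so rows that do not move let the fingers close. It gives the time, the measured TCP pose, the force, the opening and the grip force at its end, in the units of the state.
- ctrl.read_state(): the state, without advancing time (a new reading comes with each control period).
- ctrl.read_camera(name): name is "scene" or "side" or "wrist"; returns the picture (420x560x3 uint8, blue, green, red); there is no depth.
- ctrl.camera_params(name): a dict with "K" (3x3 intrinsics, pixels), "k1" (the pictures are not rectified: a ray, as slopes to the right and down, at radius r is drawn at 1 + k1 r^2 times it, then the intrinsics apply), "extrinsics" (4x4, takes a point from world to camera coordinates); the wrist camera has in their place "T_tool_cam" (4x4, takes a point from camera to tool coordinates, whose origin is the TCP and whose axes are the flange's). Camera axes: x right, y down, z forward; pixel columns grow to the right and rows downward; lengths in m; the calibration is good to about 2 mm. A picture is of the moment at which its call begins: read the wrist's pose just before it. camera_params takes no time and is no camera call.
- ctrl.finish_job(): hands the job in; it is judged then, once.
Trained networks look in the newest picture that a camera, given by its name, has taken for a name from the list of things; names that differ only in an ending like _2 or _b are one class to them, and where a whole thing is asked for, a point or a joint stands for the part that bears it (a point fixed in the world has none). Each returns a list of dicts, best first, with "score" (0 to 1); they miss things now and then, are a little off and sometimes report something else, mostly with a low value. They report only what shows in the picture. A call takes as long as a camera call.
- ctrl.masks_of(target, camera): "region" (420x560 bool, what is visible of it) and "location" ([row, column] in pixels, amid what is visible of it).
- ctrl.tip_of(target, camera): "location" ([row, column] in pixels: a listed point, or the origin of a listed thing).
The state is a dict: "time": time; "qpos": joint angles; "joint_velocities": joint speeds; "effort": joint torques, N m; "eef_pos": TCP position; "ee_rot": TCP orientation; "wrist_force": force on the tool from outside, world axes, zero at the start; "torque": the same for the moment, N m; "gripper_width": finger opening in m; "finger_force": force on a finger pad.
Only numpy, scipy, OpenCV 4.12 (cv2) and the standard library are available. Lean on these libraries where they do the work, as an engineer would, in place of code of your own. Each camera call takes 0.05 s, during which the arm holds its last target. There are 200 camera calls.

### The job

The roll of masking tape has slid under the wire rack, out of reach of the fingers. Take the chip hook by its wooden handle, reach in under the rack from its open front, drop the hook into the hole of the roll and draw the whole roll out in front of the rack, flat on the bench; then lift the hook out and lay it on the bench, clear of the roll and the rack. Do not touch the roll with the gripper, and leave the jam jar on the rack and the tape measure where they are.

Things in the scene. Friction and masses are not known exactly. Their poses are not given: they have to be found in the camera images.
- rack: Low white wire shelf rack, fixed on the bench, 260 (own x) x 220 (own y) x 132 mm high. Origin: centre of its footprint, z up. Its open front faces own +y (to the right, world -y, within about 12 degrees): 240 mm wide between the legs, 120 mm high under the top. Sides and back have rails at 30 and 75 mm. The top is thin bars with 22 mm gaps, seen through from above.
- rack_mouth (a point): Point on the bench under the middle of the rack's front edge, 110 mm along own +y from the rack's origin; axes as the rack: +y points out of the rack. The bench here is bare wood at height 0; to the right of y = -0.315 m a 2 mm steel sheet covers it.
- masking_tape: Roll of beige masking tape lying flat: outer diameter 105 mm, 25 mm high, hole right through about 62 mm in diameter, about 110 g, slides freely on the bench. Origin: centre of its underside. It starts under the rack, its centre 65 to 115 mm behind the front edge and up to 60 mm to either side of the middle.
- chip_hook: Hand hook lying hook-down on the bench, 270 mm long, 160 g. Wooden handle, a bar 100 long x 26 wide x 30 mm high; origin: centre of its underside, +x along it towards the hook, z up. A 6 mm steel rod leaves its front, cranks up by x = 86 mm to run level, 40 to 46 mm above the underside, and at x = 220 turns straight down to the tip, level with the underside. Centre of mass about x = 18.
- hook_tip (a point): Lowest point of the turned-down end of the hook: at x = 220, y = 0, z = 0 mm in the hook's frame. The turned-down end is 6 mm thick and its clear drop below the level rod is 40 mm.
- jam_jar: Clear jam jar with white lid, 64 mm diameter, 97 mm high, loose on top of the rack. Origin: centre of its underside.
- tape_measure: Yellow and black tape measure, 62 x 81 x 33 mm, lying on the bench behind the work. Origin: on its underside, near the middle.

How it is judged:
On the way, in this order (a step that is already met when the one before it is completed fails the run):
1. the hook's tip is down in the hole of the roll while the roll is still under the rack (horizontal distance between hook_tip and masking_tape below 0.034 m and height (world z) of hook_tip below 0.02 m and y of masking_tape in the frame of rack_mouth below -0.02 m), for 0.1 s.
2. the roll lies out in front of the rack (y of masking_tape in the frame of rack_mouth above 0.05 m and height (world z) of masking_tape between -0.01 and 0.01 m and angle between masking_tape's own z axis and vertical below 0.15 rad), for 0.2 s.
At the end, for the whole second after the job is handed in: Roll flat (8 degrees) and still on the bench, its centre over 50 mm in front of the rack's front edge; hook lying still on the bench (handle origin below 30 mm, tip below 35 mm), its tip over 53 mm from the roll's centre and in front of the rack, touching neither roll nor rack (all of step 2 and linear speed of each of masking_tape, chip_hook below 0.02 m/s and height (world z) of chip_hook between -0.01 and 0.03 m and height (world z) of hook_tip below 0.035 m and horizontal distance between hook_tip and masking_tape above 0.053 m and y of hook_tip in the frame of rack_mouth above 0 m and contact force between chip_hook and masking_tape below 0.05 N and contact force between chip_hook and rack below 0.05 N).
It fails at once if the gripper or arm touches the roll (contact force between any of the fingers, the arm and masking_tape above 0.5 N).
It fails at once if the jam jar is moved more than 30 mm (distance of jam_jar from where it was at the start of the episode above 0.03 m).
It fails at once if the tape measure is moved more than 30 mm (distance of tape_measure from where it was at the start of the episode above 0.03 m).
It also fails if it takes over 61 s, if anything falls off the work surface, if the arm or the gripper's body presses on something with over 40 N, if the wrist force passes 120 N, or if a joint passes its speed limit or range.

## Working session

There is one attempt and no reset: what is moved stays moved. The work goes in short steps, Python scripts to look and compute and a tool call to move; the robot and the scene stay as the last step left them, time stands still between calls to the robot, and variables do not carry over. Pictures are saved under pics/ and viewed, at most 10 in all, crops included, and the job is handed in when it is done.

Besides the shell and the picture viewer there is one more tool, called in YAML: its name, and indented under it one key for each argument. jog_arm: Moves the arm, as the interface text tells. Its arguments: {"type":"object","properties":{"targets":{"type":"array"},"squeeze":{"type":"number"}},"required":["targets"]}

```bash
mkdir -p pics; ls; cat > h.py <<'E'
import numpy as np, cv2
from scipy.spatial.transform import Rotation as R
from plant import ctrl
def cam(n, st=None):
    p=ctrl.camera_params(n)
    if 'extrinsics' in p: Ti=np.linalg.inv(np.array(p['extrinsics']))
    else:
        st=st or ctrl.read_state(); T=np.eye(4); T[:3,:3]=R.from_quat(st['ee_rot']).as_matrix(); T[:3,3]=st['eef_pos']
        Ti=T@np.array(p['T_tool_cam'])
    return np.array(p['K']),p['k1'],Ti
def ray(n,rc,st=None):
    K,k1,Ti=cam(n,st)
    d=np.linalg.inv(K)@[rc[1],rc[0],1.]; s=d[:2].copy(); u=s.copy()
    for _ in range(20): u=s/(1+k1*(u@u))
    return Ti[:3,3],Ti[:3,:3]@[u[0],u[1],1.]
def onz(n,rc,z,st=None):
    o,d=ray(n,rc,st); return o+d*(z-o[2])/d[2]
def px(n,P,st=None):
    K,k1,Ti=cam(n,st); q=np.linalg.inv(Ti)@np.r_[P,1]; u=q[:2]/q[2]; u=u*(1+k1*(u@u)); v=K@[u[0],u[1],1]; return v[1],v[0]
E
python3 - <<'E'
from h import *
np.set_printoptions(precision=3,suppress=True)
print(ctrl.pinch_z, ctrl.read_state())
for c in ['scene','side','wrist']:
    im=ctrl.read_camera(c); cv2.imwrite(f'pics/{c}0.png',im); print(c,cam(c)[2][:3,3])
    for t in ['rack_mouth','rack','masking_tape','chip_hook','hook_tip','jam_jar','tape_measure']:
        r=ctrl.tip_of(t,c)
        for a in r[:2]:
            z=.132 if t=='jam_jar' else 0
            print(c,t,round(a['score'],2),np.array(a['location']),onz(c,a['location'],z))
a=cv2.imread('pics/scene0.png')
E
```

```text
pics
0.0187 {'time': 0.0, 'qpos': array([ 0.105,  0.508, -0.238,  1.501,  0.126,  1.149, -0.155]), 'joint_velocities': array([ 0.   ,  0.001,  0.   ,  0.001, -0.001, -0.002,  0.001]), 'effort': array([  0.001, -62.059,  -2.187, -24.966,   0.012,   0.012,   0.   ]), 'eef_pos': array([ 0.625, -0.   ,  0.23 ]), 'ee_rot': array([ 0.707,  0.707, -0.001, -0.001]), 'wrist_force': array([-0.647, -0.107,  0.238]), 'torque': array([ 0.046, -0.018, -0.023]), 'finger_force': 0.0, 'gripper_width': 0.08528965147285329}
scene [ 0.429 -0.632  0.871]
scene rack_mouth 0.29 [259.1 342.5] [ 0.787 -0.092  0.   ]
scene rack 0.72 [195.1 264.3] [0.643 0.19  0.   ]
scene masking_tape 0.67 [202.7 259.5] [0.621 0.163 0.   ]
scene chip_hook 0.95 [316.7 258.7] [ 0.53  -0.199  0.   ]
scene hook_tip 0.94 [286.  337.8] [ 0.744 -0.167  0.   ]
scene jam_jar 0.72 [152.  236.2] [0.575 0.254 0.132]
scene tape_measure 0.93 [257.8 343.7] [ 0.792 -0.089  0.   ]
side [ 0.194 -0.69   0.601]
side masking_tape 0.95 [218.6 244. ] [0.604 0.142 0.   ]
side chip_hook 0.81 [310.1 293.6] [ 0.527 -0.209  0.   ]
side hook_tip 0.63 [257.3 368.4] [ 0.768 -0.166  0.   ]
side jam_jar 0.68 [162.7 208.5] [0.565 0.257 0.132]
side tape_measure 0.59 [242.8 351.9] [ 0.774 -0.102  0.   ]
wrist [0.626 0.072 0.375]
wrist chip_hook 0.95 [336.9 198.3] [ 0.534 -0.199  0.   ]
wrist hook_tip 0.59 [314.8 381.9] [ 0.752 -0.169  0.   ]
```

View pics/scene0.png

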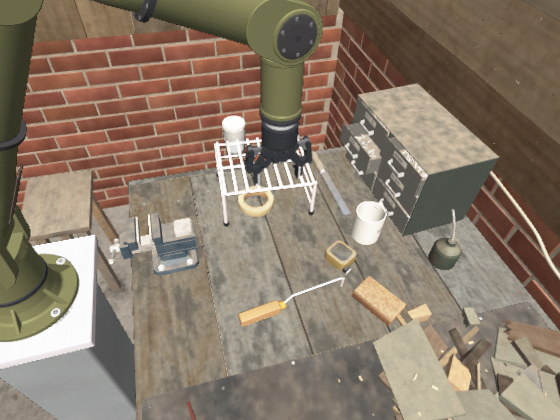

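View pics/side0.png

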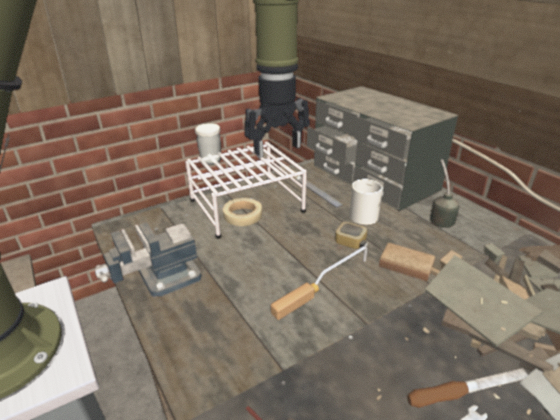

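View pics/wrist0.png

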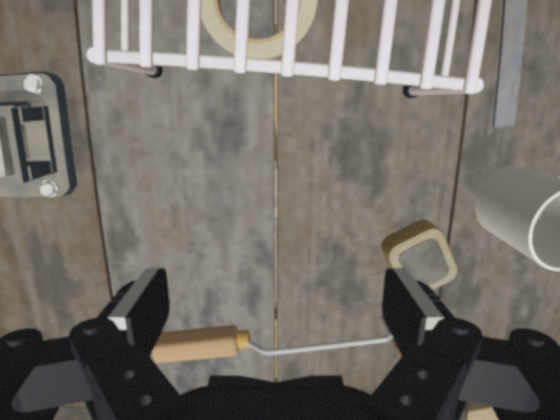

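The pictures show:
- **Rack:** its front feet are at (223,226) and (214,312) in scene, and (71,156) and (90,410) in wrist.
- **Roll:** it is under the left of the rack front, at about (202,256) in scene.
- **Hook:** it lies in front of the rack, with the handle at (313,262) and the tip at about (286,340).
- **Tape measure:** it sits just behind the hook tip.

```bash
python3 - <<'E'
from h import *
from scipy.optimize import least_squares
np.set_printoptions(precision=3,suppress=True)
for c,l in [('scene',[(223,226),(214,312)]),('side',[(235,218),(212,304)]),('wrist',[(71,156),(90,410)])]:
    a,b=[onz(c,q,0.003) for q in l]; print(c,'feet',a,b,np.linalg.norm(a-b),'ang',np.degrees(np.arctan2((b-a)[1],(b-a)[0])))
a,b=[onz('wrist',q,.128) for q in [(55,97),(86,475)]]; print('top',a,b,np.linalg.norm(a-b))
for c in ['scene','side','wrist']:
    for t in ['masking_tape','chip_hook','tape_measure']:
        r=ctrl.masks_of(t,c)
        if not r: continue
        m=r[0]['region']; ys,xs=np.nonzero(m); P=np.array([onz(c,q,.025 if t=='masking_tape' else .03)[:2] for q in zip(ys,xs)])
        print(c,t,r[0]['score'],m.sum(),P.min(0),P.max(0))
        if t=='masking_tape':
            # outer top rim: convex hull points; fit circle r=.0525 by min violation (soft_l1)
            h=cv2.convexHull(P.astype(np.float32))[:,0]
            f=least_squares(lambda x:np.hypot(*(h-x).T)-.0525,P.mean(0),loss='soft_l1',f_scale=.003); print(' circle',f.x,f.fun.std())
        if t=='chip_hook':
            hs=P[P[:,0]<.575]; e=np.linalg.eigh(np.cov(hs.T))[1][:,1]; print(' handle',hs.mean(0),np.degrees(np.arctan2(e[1],e[0])),(hs@e).max()-(hs@e).min())
E
```

```text
scene feet [0.508 0.106 0.003] [0.759 0.078 0.003] 0.25242945134319444 ang -6.302766696745438
side feet [0.51  0.108 0.003] [0.755 0.076 0.003] 0.24716719636369516 ang -7.332034687017574
wrist feet [0.511 0.102 0.003] [0.759 0.084 0.003] 0.24857310356546009 ang -4.031906675757596
top [0.512 0.103 0.128] [0.758 0.084 0.128] 0.24725994085934475
scene masking_tape 0.91 544 [0.552 0.09 ] [0.659 0.214]
 circle [0.604 0.146] 0.004325605605340403
scene tape_measure 0.59 674 [ 0.73  -0.151] [ 0.813 -0.051]
side masking_tape 0.74 821 [0.543 0.076] [0.662 0.212]
 circle [0.597 0.139] 0.00789220241310072
side chip_hook 0.6 914 [ 0.469 -0.235] [ 0.755 -0.159]
 handle [ 0.521 -0.211] -168.6832985635908 0.11123420299688147
side tape_measure 0.83 657 [ 0.716 -0.157] [ 0.813 -0.057]Traceback (most recent call last):
  File "<stdin>", line 11, in <module>
  File "h.py", line 17, in onz
    o,d=ray(n,rc,st); return o+d*(z-o[2])/d[2]
        ~~~^^^^^^^^^
  File "h.py", line 12, in ray
    K,k1,Ti=cam(n,st)
            ~~~^^^^^^
  File "h.py", line 8, in cam
    st=st or ctrl.read_state(); T=np.eye(4); T[:3,:3]=R.from_quat(st['ee_rot']).as_matrix(); T[:3,3]=st['eef_pos']
             ~~~~~~~~~~~~~~~^^
ValueError: time passes only in moves, steps and waits
```

jog_arm:
  targets: [1,-4,-1.6,1,0,0,0,1,-4,-1.6,1,0,0,0,1,-4,-1.6,1,0,0,0,1,-4,-1.6,1,0,0,0,1,-3.8,-1.6,1,0,0,0]

```text
time: 2.05
eef_pos: [0.5442, -0.1998, 0.1811]
ee_rot: [0.707, 0.707, -0.0, 0.0]
wrist_force: [0.1, 0.4, 0.3]
gripper_width: 0.0852
finger_force: 0.0
```

jog_arm:
  targets: [1,0,0,0,0,0,0.142,1,0,0,0,0,0,0.142,1,0,0,0,0,0,0.142,1,0,0,0,0,0,0.142,1,0,0,0,0,0,0.142]

```text
time: 2.55
eef_pos: [0.545, -0.1981, 0.1814]
ee_rot: [0.91, 0.415, 0.0, 0.0]
wrist_force: [-0.8, -0.5, -0.5]
gripper_width: 0.0851
finger_force: 0.0
```

jog_arm:
  targets: [1,0,0,0,0,0,0.142,1,0,0,0,0,0,0.142,1,0,0,0,0,0,0.142,1,0,0,0,0,0,0.142,1,0,0,0,0,0,0.142,1,0,0,0,0,0,0,1,0,0,0,0,0,0]

```text
time: 3.25
eef_pos: [0.5451, -0.1978, 0.1813]
ee_rot: [0.997, 0.078, -0.0, 0.0]
wrist_force: [0.5, 0.0, 0.6]
gripper_width: 0.0853
finger_force: 0.0
```

```bash
python3 - <<'E'
from h import *
np.set_printoptions(precision=3,suppress=True)
st=ctrl.read_state(); im=ctrl.read_camera('wrist'); cv2.imwrite('pics/w1.png',im)
s=ctrl.read_camera('scene'); d=ctrl.read_camera('side')
cv2.imwrite('pics/tape.png',np.hstack([cv2.resize(s[160:240,200:330],(390,300)),cv2.resize(d[170:250,180:310],(390,300))]))
print(st['eef_pos'],st['qpos'],R.from_quat(st['ee_rot']).as_matrix())
for t in ['chip_hook','hook_tip']:
    for a in ctrl.tip_of(t,'wrist')[:1]: print(t,a['score'],a['location'],onz('wrist',a['location'],0,st))
for c in ['scene','side']:
    for a in ctrl.tip_of('masking_tape',c)[:1]: print(c,a['score'],a['location'],onz(c,a['location'],0))
E
```

```text
[ 0.545 -0.198  0.181] [ 0.198  0.482  0.166  1.7   -0.093  0.967 -1.017] [[ 0.988  0.155 -0.   ]
 [ 0.155 -0.988 -0.   ]
 [-0.     0.    -1.   ]]
chip_hook 0.68 [196.6, 273.1] [ 0.534 -0.197  0.   ]
side 0.57 [215.0, 245.7] [0.616 0.156 0.   ]
```

View pics/w1.png

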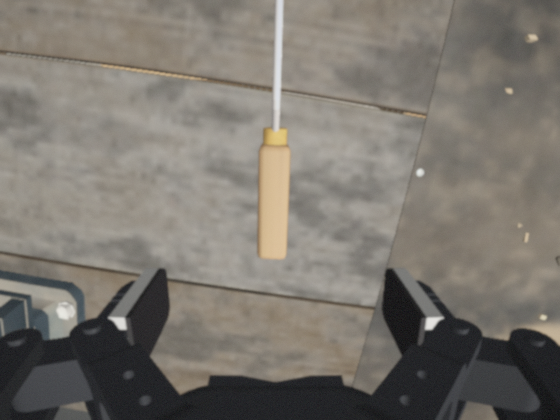

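View pics/tape.png

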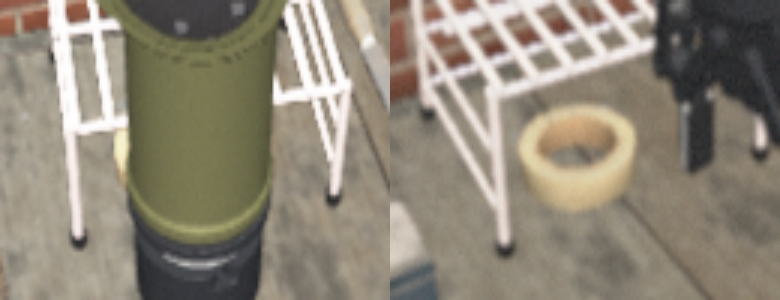

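The wrist view shows the handle from (140,275) to (258,273), with the rod running up at col 278. In the side crop, the top of the roll is centred at about full-image pixel (209,243).

```bash
python3 - <<'E'
from h import *
np.set_printoptions(precision=3,suppress=True)
st=ctrl.read_state()
for q,z in [((147,275),.03),((258,273),.03),((20,280),.043),((110,277),.043)]: print(q,onz('wrist',q,z,st))
print('roll', onz('side',(209.2,242.7),.025), onz('side',(170+103/3.75,242.7),.025),onz('side',(209,180+130/3),.025),onz('side',(209,180+245/3),.025))
im=cv2.imread('pics/side0.png')
m=cv2.inRange(cv2.cvtColor(cv2.imread('pics/scene0.png'),cv2.COLOR_BGR2HSV),(15,70,120),(35,255,255))[180:225,230:280]
ys,xs=np.nonzero(m); print('scene px',ys.min()+180,ys.max()+180,xs.min()+230,xs.max()+230)
for c in [('scene',(201,256))]: print(onz(c[0],c[1],.025))
E
```

```text
(147, 275) [ 0.582 -0.192  0.03 ]
(258, 273) [ 0.486 -0.204  0.03 ]
(20, 280) [ 0.673 -0.181  0.043]
(110, 277) [ 0.611 -0.189  0.043]
roll [0.606 0.151 0.025] [0.636 0.206 0.025] [0.563 0.181 0.025] [0.649 0.123 0.025]
scene px 192 216 238 273
[0.608 0.149 0.025]
```

jog_arm:
  targets: [1,0.2,-0.15,4,0,0,0.027,1,0,0,4,0,0,0,1,0,0,4,0,0,0,1,0,0,3,0,0,0,1,0,0,2.5,0,0,0,1,0,0,0,0,0,0]

```text
time: 4.2
eef_pos: [0.5446, -0.1954, 0.0032]
ee_rot: [0.998, 0.062, -0.003, -0.001]
wrist_force: [-0.9, -0.3, -0.8]
gripper_width: 0.0854
finger_force: 0.0
```

jog_arm:
  targets: [0,0,0,0,0,0,0,0,0,0,0,0,0,0,0,0,0,0,0,0,0,0,0,0,0,0,0,0,0,0,0,0,0,0,0,0,0,0,0,0,0,0,0,0,0,0,0,0,0]
  squeeze: 80

```text
time: 4.9
eef_pos: [0.5475, -0.1965, 0.0077]
ee_rot: [0.998, 0.062, 0.001, 0.0]
wrist_force: [-1.1, 0.8, 8.1]
gripper_width: 0.0246
finger_force: 79.7
```

jog_arm:
  targets: [0,0,0,-2,0,0,0,0,0,0,-3,0,0,0,0,0,0,-3,0,0,0,0,0,0,0,0,0,-0.136,0,0,0,0,0,0,-0.136,0,0,0,0,0,0,-0.136,0,0,0,0,0,0,-0.136,0,0,0,0,0,0,-0.136]

```text
time: 5.7
eef_pos: [0.5466, -0.1963, 0.0867]
ee_rot: [0.919, 0.394, 0.0, 0.0]
wrist_force: [0.1, -0.2, -1.2]
gripper_width: 0.0247
finger_force: 78.7
```

jog_arm:
  targets: [0,0,0,0,0,0,-0.136,0,0,0,0,0,0,-0.136,0,0,0,0,0,0,-0.136,0,0,0,0,0,0,-0.136,0,0,0,0,0,0,-0.136,0,0,0,0,0,0,0,0,0,0,0,0,0,0]

```text
time: 6.4
eef_pos: [0.5466, -0.1965, 0.0864]
ee_rot: [0.739, 0.674, 0.0, 0.0]
wrist_force: [0.0, 0.1, -0.9]
gripper_width: 0.0243
finger_force: 78.7
```

```bash
python3 - <<'E'
from h import *
np.set_printoptions(precision=4,suppress=True)
st=ctrl.read_state(); im=ctrl.read_camera('side'); w=ctrl.read_camera('wrist'); cv2.imwrite('pics/s2.png',np.hstack([cv2.resize(im[150:330,150:400],(400,288)),cv2.resize(w,(384,288))]))
M=R.from_quat(st['ee_rot']).as_matrix(); print(st['eef_pos'],M)
g=st['eef_pos']+M@[.22-.013,0,0]; g[2]-=.005; print('pred tip',g,'px',px('side',g),px('wrist',g,st),px('scene',g))
ctrl.read_camera('scene')
for c in ['side','wrist','scene']:
    for a in ctrl.tip_of('hook_tip',c)[:1]: print(c,a['score'],a['location'],onz(c,a['location'],g[2],st))
for c in ['side','scene']:
  for a in ctrl.tip_of('masking_tape',c)[:1]: print(c,a['score'],a['location'],onz(c,a['location'],0))
E
```

```text
[ 0.5466 -0.1965  0.0864] [[ 0.0911  0.9958  0.    ]
 [ 0.9958 -0.0911 -0.    ]
 [-0.      0.     -1.    ]]
pred tip [0.5654 0.0097 0.0814] px (np.float64(220.2842603831677), np.float64(254.57173800922396)) (np.float64(-263.4279664686054), np.float64(272.1429545743236)) (np.float64(226.8085099379777), np.float64(252.58141070107575))
side 0.68 [219.1, 258.2] [0.575  0.0094 0.0814]
scene 0.16 [260.4, 342.8] [ 0.7529 -0.1467  0.0814]
side 0.87 [216.4, 244.3] [0.6097 0.1516 0.    ]
```

View pics/s2.png

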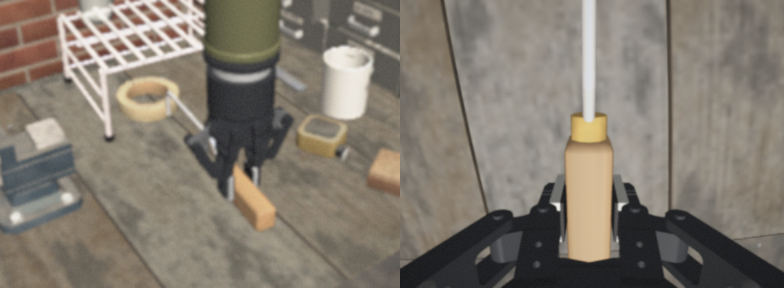

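jog_arm:
  targets: [0,0,1.3,2,0,0,0,0,0,1.4,2.1,0,0,0,0,4,0,0,0,0,0,0,4,0,0,0,0,0,0,4,0,0,0,0,0,0,2.4,0,0,0,0,0,0,0,0,0,0,0,0,0,0,0,0,0,0,0]

```text
time: 7.6
eef_pos: [0.5862, -0.0546, 0.0453]
ee_rot: [0.737, 0.676, -0.0, 0.0]
wrist_force: [-0.1, -0.3, -0.7]
gripper_width: 0.0244
finger_force: 78.9
```

```bash
python3 - <<'E'
from h import *
np.set_printoptions(precision=4,suppress=True)
st=ctrl.read_state(); im=ctrl.read_camera('side'); s=ctrl.read_camera('scene')
cv2.imwrite('pics/s3.png',np.hstack([cv2.resize(im[165:255,180:310],(390,270),interpolation=2),cv2.resize(s[160:250,200:330],(390,270),interpolation=2)]))
M=R.from_quat(st['ee_rot']).as_matrix(); print(st['eef_pos'])
g=st['eef_pos']+M@[.22-.013,0,0]; g[2]-=.0077; print('pred tip',g,px('side',g),px('scene',g))
for c in ['side','scene']:
  for t in ['hook_tip','masking_tape']:
    for a in ctrl.tip_of(t,c)[:1]: print(c,t,a['score'],a['location'],onz(c,a['location'],g[2] if 'k_' in t[:6] and t[0]=='h' else 0,st))
E
```

```text
[ 0.5862 -0.0546  0.0453]
pred tip [0.6039 0.1516 0.0375] (np.float64(205.26436311588927), np.float64(241.5822929387884)) (np.float64(197.663626662664), np.float64(254.55336467366575))
side hook_tip 0.92 [205.4, 242.7] [0.6061 0.1493 0.0375]
side masking_tape 0.95 [216.7, 242.6] [0.6052 0.1529 0.    ]
scene masking_tape 0.59 [203.7, 259.0] [0.6189 0.1591 0.    ]
```

View pics/s3.png

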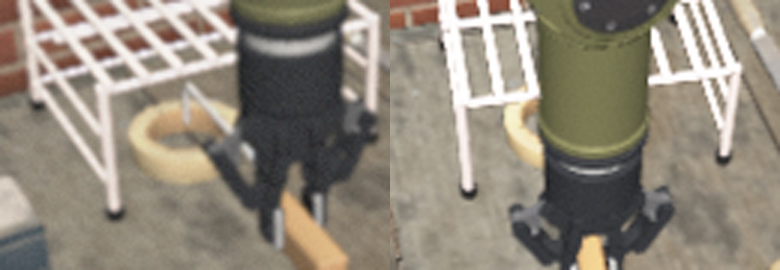

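The tip shows at side pixel (205,242), directly above the centre of the hole. I'll lower it now.

jog_arm:
  targets: [0,0,0,1,0,0,0,0,0,0,1,0,0,0,0,0,0,1.2,0,0,0,0,0,0,0,0,0,0,0,0,0,0,0,0,0,0,0,0,0,0,0,0]

```text
time: 8.5
eef_pos: [0.5863, -0.055, 0.0133]
ee_rot: [0.737, 0.676, 0.0, 0.0]
wrist_force: [0.5, 0.4, -1.7]
gripper_width: 0.0245
finger_force: 78.9
```

```bash
python3 - <<'E'
from h import *
np.set_printoptions(precision=4,suppress=True)
st=ctrl.read_state(); im=ctrl.read_camera('side')
M=R.from_quat(st['ee_rot']).as_matrix(); print(st['eef_pos'])
g=st['eef_pos']+M@[.22-.013,0,0]; g[2]-=.0077; print('pred tip',g,px('side',g))
for t in ['hook_tip','masking_tape']:
    for a in ctrl.tip_of(t,'side')[:1]: print(t,a['score'],a['location'],onz('side',a['location'],max(g[2],0) if t[0]=='h' else 0,st))
E
```

```text
[ 0.5863 -0.055   0.0133]
pred tip [0.6043 0.1512 0.0057] (np.float64(215.3278512694576), np.float64(242.49406076887408))
masking_tape 0.66 [217.5, 241.6] [0.601  0.1508 0.    ]
```

jog_arm:
  targets: [0,-1,0,0,0,0,0,0,-1,0,0,0,0,0,0,-1,0,0,0,0,0,0,-1,0,0,0,0,0,0,-1,0,0,0,0,0,0,-1,0,0,0,0,0,0,-1,0,0,0,0,0,0,-1,0,0,0,0,0]

```text
time: 9.45
eef_pos: [0.579, -0.1357, 0.0132]
ee_rot: [0.737, 0.676, -0.0, -0.0]
wrist_force: [-0.9, 1.7, -1.4]
gripper_width: 0.0247
finger_force: 78.9
```

jog_arm:
  targets: [0,-1.2,0,0,0,0,0,0,-1.2,0,0,0,0,0,0,-1.2,0,0,0,0,0,0,-1.2,0,0,0,0,0,0,-1.2,0,0,0,0,0,0,-1.2,0,0,0,0,0,0,-1.2,0,0,0,0,0,0,-1.1,0,0,0,0,0]

```text
time: 10.25
eef_pos: [0.5707, -0.2307, 0.0132]
ee_rot: [0.737, 0.676, -0.0, 0.0]
wrist_force: [-0.6, 0.7, -1.8]
gripper_width: 0.0247
finger_force: 78.9
```

jog_arm:
  targets: [0,0,0,0,0,0,0,0,0,0,0,0,0,0,0,0,0,0,0,0,0]

```text
time: 10.55
eef_pos: [0.571, -0.2289, 0.0132]
ee_rot: [0.737, 0.676, 0.0, -0.0]
wrist_force: [0.8, 0.0, -1.8]
gripper_width: 0.0245
finger_force: 78.9
```

```bash
python3 - <<'E'
from h import *
np.set_printoptions(precision=4,suppress=True)
st=ctrl.read_state(); im=ctrl.read_camera('side'); s=ctrl.read_camera('scene')
cv2.imwrite('pics/s4.png',np.hstack([cv2.resize(im[150:330,150:400],(400,288)),cv2.resize(s[150:330,150:400],(400,288))]))
M=R.from_quat(st['ee_rot']).as_matrix(); print(st['eef_pos'])
g=st['eef_pos']+M@[.22-.013,0,0]; g[2]-=.0077; print('pred tip',g)
for c in ['side','scene']:
  for t in ['hook_tip','masking_tape']:
    for a in ctrl.tip_of(t,c)[:1]: print(c,t,a['score'],a['location'],onz(c,a['location'],0))
E
```

```text
[ 0.571  -0.2289  0.0132]
pred tip [ 0.5889 -0.0226  0.0056]
side hook_tip 0.83 [246.8, 274.0] [ 0.605  -0.0092  0.    ]
side masking_tape 0.73 [246.5, 271.5] [ 0.6005 -0.0049  0.    ]
scene masking_tape 0.71 [245.7, 263.7] [0.5937 0.0028 0.    ]
```

View pics/s4.png

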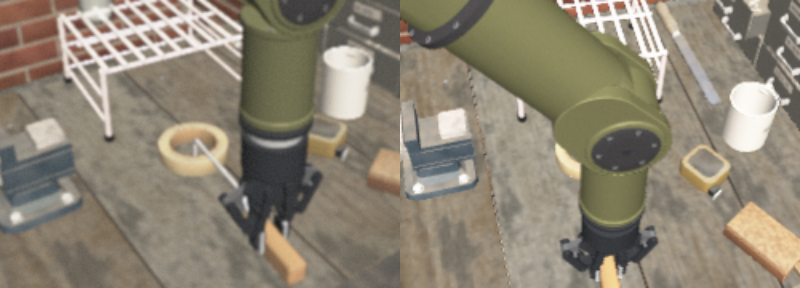

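jog_arm:
  targets: [0,0,0,-2,0,0,0,0,0,0,-2.5,0,0,0,0,0,0,-2.5,0,0,0,0,0,0,0,0,0,0.136,0,0,0,0,0,0,0.136,0,0,0,0,0,0,0.136,0,0,0,0,0,0,0.136,0,0,0,0,0,0,0.136]

```text
time: 11.65
eef_pos: [0.5709, -0.2292, 0.0833]
ee_rot: [0.921, 0.389, 0.0, -0.0]
wrist_force: [0.5, 0.7, -1.2]
gripper_width: 0.0245
finger_force: 78.9
```

jog_arm:
  targets: [0,0,0,0,0,0,0.136,0,0,0,0,0,0,0.136,0,0,0,0,0,0,0.136,0,0,0,0,0,0,0.136,0,0,0,0,0,0,0.136,0,-2,0,0,0,0,0,0,0,0,0,0,0,0]

```text
time: 12.35
eef_pos: [0.5486, -0.2323, 0.0831]
ee_rot: [0.998, 0.061, -0.001, -0.0]
wrist_force: [0.5, 0.0, -1.7]
gripper_width: 0.0246
finger_force: 78.9
```

jog_arm:
  targets: [0,0,0,2.5,0,0,0,0,0,0,2.5,0,0,0,0,0,0,1.5,0,0,0,0,0,0,0.8,0,0,0,0,0,0,0,0,0,0,0,0,0,0,0,0,0]

```text
time: 12.95
eef_pos: [0.5516, -0.2321, 0.0108]
ee_rot: [0.998, 0.062, 0.0, 0.0]
wrist_force: [-0.0, -0.5, -2.3]
gripper_width: 0.0248
finger_force: 78.9
```

jog_arm:
  targets: [0,0,0,0.2,0,0,0,0,0,0,0,0,0,0,1,0,0,0,0,0,0,1,0,0,0,0,0,0,1,0,0,0,0,0,0,1,0,0,0,0,0,0,1,0,0,0,0,0,0]

```text
time: 13.65
eef_pos: [0.5511, -0.2319, 0.0084]
ee_rot: [0.998, 0.062, 0.0, 0.0]
wrist_force: [0.4, -0.0, -0.1]
gripper_width: 0.0856
finger_force: 0.0
```

jog_arm:
  targets: [1,0,0,-3,0,0,0,1,0,0,-4,0,0,0,1,0,0,-4,0,0,0,1,0,0,-4,0,0,0,1,0,0,0,0,0,0,1,0,0,0,0,0,0]

```text
time: 14.25
eef_pos: [0.5515, -0.2321, 0.1592]
ee_rot: [0.998, 0.062, 0.001, 0.0]
wrist_force: [0.3, -1.1, -0.3]
gripper_width: 0.0854
finger_force: 0.0
```

```bash
python3 - <<'E'
from h import *
np.set_printoptions(precision=4,suppress=True)
im=ctrl.read_camera('side'); s=ctrl.read_camera('scene')
cv2.imwrite('pics/s5.png',np.hstack([cv2.resize(im[150:330,150:400],(400,288)),cv2.resize(s[150:330,150:400],(400,288))]))
for c in ['side','scene']:
  for t in ['hook_tip','chip_hook','masking_tape']:
    for a in ctrl.tip_of(t,c)[:1]: print(c,t,a['score'],a['location'],onz(c,a['location'],0))
E
```

```text
side hook_tip 0.87 [266.6, 377.6] [ 0.7623 -0.2031  0.    ]
side chip_hook 0.65 [314.4, 304.6] [ 0.5384 -0.2307  0.    ]
side masking_tape 0.91 [247.6, 272.9] [ 0.6011 -0.0105  0.    ]
scene hook_tip 0.97 [296.6, 344.4] [ 0.7491 -0.1993  0.    ]
scene chip_hook 0.89 [329.9, 264.7] [ 0.5356 -0.2345  0.    ]
```

View pics/s5.png

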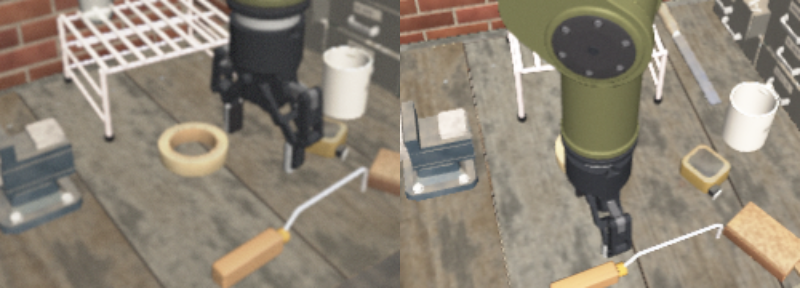

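The roll lies flat in front of the rack at crop pixel (148,193). The hook lies flat on the bench, well clear of the roll and the rack.

```bash
python3 -c "
from plant import ctrl
print(ctrl.finish_job())"
```

```text
the job is handed in; nothing more can be done
None
```

The job is handed in (no verdict was returned): in the last pictures the roll lay flat about 90 mm in front of the rack, and the hook lay on the bench clear of both.

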